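Raise the telescoping desk camera mast

TASK

Get the little camera mast ready to film: first turn the brass turnbutton all the way round until it points at the mast and lies across the grey foot's tongue. Then squeeze in the orange button on the white head and, keeping it squeezed past the first stop, pull the head up to the second stop, as far as the mast goes. Finish while still gripping the head and holding the mast fully up; do not lift the foot off its plate, and leave the jar, highlighters and binder clip alone.

Things in the scene. Friction and masses are not known exactly. Their poses are not given: they have to be found in the camera images.
- stand: Aluminium base plate fixed to the desk, 215 x 110 x 12 mm. Origin: on the desk below the mast's upright axis. It reaches 160 mm to -x (turnbutton end), 55 mm to +x (the way the camera looks), 55 mm to each side (y). All things' directions below are this body's axes; z up.
- turnbutton (a joint): Brass turnbutton on an upright pivot 110 mm to -x of the mast axis. At 0 its long wing points to -y, clear of the foot; it turns counterclockwise seen from above as the value grows, to a stop at 1.571 rad, where the wing points to +x at the mast, over the foot's tongue. Starts between 0 and 0.4 and stays where left (friction 0.05 N m).
- turnbutton_grip (a point): On the turnbutton's pivot axis, 48 mm above the desk, inside its upright thumb tab (40 mm long along the wing, 14 mm thick, 32.5 to 56.5 mm above the desk). The wing below is 14 mm wide, 22.5 to 32.5 mm above the desk, reaching 45 mm from the pivot one way and 20 mm the other.
- foot (a joint): Lift of the grey foot off the base plate (m), 0 seated, at most 0.05. Foot plate 60 mm wide, top 22 mm above the desk, its tongue reaching 82 mm to -x of the mast axis; a round collar (44 mm across, to 34 mm high) and black tube (32 mm across at most, to 140 mm high) stand on it. Unless the turnbutton lies over the tongue, the foot (250 g) lifts when the mast is pulled.
- mast (a joint): Upward extension of the mast (m): 0 down, 0.055 first stop, 0.110 second stop (end of travel). With the orange button out it is locked down (1 mm play) and catches at the first stop; with it in, the mast passes freely. Spring and weight pull it down with about 6 N at the bottom, 8.5 N at the top; nothing latches it at the second stop.
- head: White grip block on the mast, 30 (x) by 26 (y) by 50 mm tall. A black camera (50 mm wide in y, no higher than the block) sits on its +x side, 34 to 69 mm from the mast axis. Origin: centre of the block's underside on the mast axis, 140 mm above the desk when down; axes as the stand's. Rises with the mast, does not turn.
- head_grip (a point): Point on the mast axis in the middle of the white head, level with the middle of the orange button: 28 mm above the head's underside (168 mm above the desk when the mast is down).
- button (a joint): Travel of the orange button in the head's +y side (m): 0 out, 0.005 fully in; frees the mast from 0.004 on. Moves to -y against a spring (1.6 N at first, 5.6 N fully in), so a gripper closing on the head along y squeezes it in. It comes out when let go.
- button_face (a point): Centre of the orange button's outer face (16 mm across) on the head's +y side, 6 mm proud of the head when out, 1 mm when fully in; across head and button it measures 32 mm out, 27 mm in.
- turntable: Cork-topped round organiser that can spin, 240 mm across, top 30 mm above the desk, with a steel pen on a rest at its rim. Origin: under its centre.
- jar: Glass jar with aluminium screw lid, 66 mm across, 80 mm tall, on the turntable. Origin: centre of its underside. Leave alone.
- highlighter_a: Yellow highlighter tube, 26 mm across, 106 mm tall, standing on the turntable. Origin: centre of its underside. Leave alone.
- highlighter_b: Yellow highlighter tube, like the other. Leave alone.
- clip: Red binder clip, 41 x 24 x 45 mm, standing on the desk. Origin: centre of its underside. Leave alone.

How it is judged:
On the way, in this order (a step that is already met when the one before it is completed fails the run):
1. the turnbutton is turned fully across the foot's tongue, with the mast still down (value of joint turnbutton above 1.35 rad and value of joint mast below 0.01 m), for 0.2 s.
2. the orange button is squeezed in (value of joint button above 0.0035 m), for 0.1 s.
3. the mast is pulled up to its second stop (value of joint mast above 0.103 m), for 0.2 s.
At the end, for the whole second after the job is handed in: Mast within 7 mm of its second stop and still, fingers gripping the head (over 3 N, grasp point within 35 mm of head_grip); turnbutton within 0.22 rad of its stop across the tongue, foot seated within 6 mm; jar, highlighters and clip within 30 mm of their start (value of joint turnbutton above 1.35 rad and value of joint mast above 0.103 m and velocity of joint mast between -0.02 and 0.02 m/s and value of joint foot below 0.006 m and contact force between the fingers and head above 3 N and distance between the grasp point and head_grip below 0.035 m and distance of each of jar, highlighter_a, highlighter_b, clip from where it was at the start of the episode below 0.03 m); the arm keeps its last pose, push and grip.
It fails at once if the foot is lifted more than 10 mm off its base plate (value of joint foot above 0.01 m).
It fails at once if the jar, a highlighter or the binder clip is shifted more than 30 mm (distance of any of jar, highlighter_a, highlighter_b, clip from where it was at the start of the episode above 0.03 m).
It also fails if it takes over 50 s, if anything falls off the work surface, if the arm or the gripper's body presses on something with over 40 N, if the wrist force passes 120 N, or if a joint passes its speed limit or range.

ROBOT

A 6-joint arm with a two-finger parallel gripper is mounted at the origin on the work surface. World frame = base frame: x ahead of the robot, y to its left, z up, the work surface at z = 0. Lengths are in m, angles in rad, forces in N, time in s.
With the tool pointing down it reaches from about 0.25 to 0.725 m from the base axis. Payload 4 kg.
Tool frame: the origin (TCP) lies on the centre line of the jaws, within the pads' length; the fingertips stand 22 mm ahead of it and the grasp point (between the pads) lies 3 mm ahead of it; z points along the fingers, y is the line along which they close (so a half turn about z gives the same grasp; the last joint's range is limited). The gripper opens to 85 mm and grips with 20 to 120 N. Pads are 22 mm wide; open, the fingers measure 114 mm over their backs; the gripper's body (76 mm by 85 mm) begins 54 mm behind the grasp point. The pads swing forward as they close: fully open they stand 13 mm farther back than shut.
Start: joints at [1.228, 0.241, 0.005, 1.335, 0, 1.571], TCP at [0.168, 0.471, 0.22] pointing down, gripper open.
Joint ranges: [-2.72, 2.72], [-1.05, 1.87], [-1.09, 1.28], [-1.99, 2.15], [-1.42, 1.44], [-3.14, 3.14]. Speed limits (rad/s): [2.79, 2.79, 3.14, 3.14, 3.14, 3.14].

INTERFACE

Orientations are given as a unit quaternion [x, y, z, w].
In Python, from workcell import bot gives the robot as it stands.
- The arm moves only by the shell command python3 -m inch 'ROWS'. ROWS is JSON, one flat list of numbers, 7 for each row, row after row: the shift along the world's x, y, z in mm, then the turn, a rotation vector about the world's x, y, z in rad, then the opening in per cent of the stroke, from 0 (shut) to 100 (fully open). A call has 1 to 8 rows; each row is the pose to reach, as a shift and turn from the pose commanded when the call began; what a row does not reach only later rows make up. A row lasts 1/12 s, in which the tool goes at most 41.7 mm and 7.16 degrees, less where a joint would pass 70% of its speed; a pose out of reach is approached as far as the arm can. A call with a gripper value outside its range is refused whole. The fingers move at their own pace and stop on an object; the grip force is fixed at half the most. Time passes only in rows, so rows that repeat a pose let the fingers close. It gives the time, the measured TCP pose, the force, the opening and the grip force at its end, in the units of the state.
- bot.get_obs(): the state, without advancing time (a new reading comes with each control period).
- bot.camera(name): name is "side" or "top" or "wrist"; returns the picture (420x560x3 uint8, blue, green, red); there is no depth.
- bot.camera_info(name): a dict with "intrinsics" (3x3 intrinsics, pixels), "camera_from_world" (4x4, takes a point from world to camera coordinates); the wrist camera has in their place "hand_eye" (4x4, takes a point from camera to tool coordinates, whose origin is the TCP and whose axes are the flange's). Camera axes: x right, y down, z forward; pixel columns grow to the right and rows downward; lengths in m; the calibration is good to about 2 mm. A picture is of the moment at which its call begins: read the wrist's pose just before it. camera_info takes no time and is no camera call.
- bot.job_done(): hands the job in; it is judged then, once.
Trained networks look in the newest picture that a camera, given by its name, has taken for a name from the list of things; names that differ only in an ending like _2 or _b are one class to them, and where a whole thing is asked for, a point or a joint stands for the part that bears it (a point fixed in the world has none). Each returns a list of dicts, best first, with "confidence" (0 to 1); they miss things now and then, are a little off and sometimes report something else, mostly with a low value. They report only what shows in the picture. A call takes as long as a camera call.
- bot.silhouettes(camera, target): "mask" (420x560 bool, what is visible of it) and "uv" ([column, row] in pixels, amid what is visible of it).
- bot.spot_point(camera, target): "uv" ([column, row] in pixels: a listed point, or the origin of a listed thing).
The state is a dict: "clock": time; "joint_pos": joint angles; "joint_vel": joint speeds; "tau": joint torques, N m; "eef_pos": TCP position; "tool_rot": TCP orientation; "ft_force": force on the tool from outside, world axes, zero at the start; "ft_torque": the same for the moment, N m; "grip_width": finger opening in m; "grasp_force": force on a finger pad.
Only numpy, scipy, OpenCV 4.12 (cv2) and the standard library are available. Lean on these libraries where they do the work, as an engineer would, in place of code of your own. Each camera call takes 0.05 s, during which the arm holds its last target. There are 200 camera calls.

## Working session

There is one attempt and no reset: what is moved stays moved. The work goes in short steps, Python scripts to look and compute and a shell command to move; the robot and the scene stay as the last step left them, time stands still between calls to the robot, and variables do not carry over. Pictures are saved under pics/ and viewed, at most 10 in all, crops included, and the job is handed in when it is done.

```bash
mkdir -p pics; ls; cat > h.py <<'E'
import numpy as np, cv2
from workcell import bot
from scipy.spatial.transform import Rotation as R
def ray(cam, uv, obs=None):
    i=bot.camera_info(cam); K=np.array(i["intrinsics"])
    d=np.linalg.inv(K)@[uv[0],uv[1],1]
    if "camera_from_world" in i:
        T=np.linalg.inv(np.array(i["camera_from_world"]))
    else:
        W=np.eye(4); W[:3,:3]=R.from_quat(obs["tool_rot"]).as_matrix(); W[:3,3]=obs["eef_pos"]
        T=W@np.array(i["hand_eye"])
    return T[:3,3], T[:3,:3]@d/np.linalg.norm(d)
def atz(cam,uv,z,obs=None):
    o,d=ray(cam,uv,obs); return o+d*(z-o[2])/d[2]
def tri(rays):
    A=0;b=0
    for o,d in rays:
        P=np.eye(3)-np.outer(d,d); A=A+P; b=b+P@o
    p=np.linalg.solve(A,b); return p,[np.linalg.norm((np.eye(3)-np.outer(d,d))@(p-o)) for o,d in rays]
E
python3 - <<'E'
from h import *
o=bot.get_obs(); print({k:np.round(v,3) for k,v in o.items()})
for c in ["side","top","wrist"]:
    cv2.imwrite(f"pics/{c}0.png",bot.camera(c))
for n in ["turnbutton_grip","head_grip","button_face","stand","head"]:
    r=[]
    for c in ["side","top","wrist"]:
        s=bot.spot_point(c,n)
        if s:
            print(n,c,np.round(s[0]["uv"],1),round(s[0]["confidence"],2))
            if s[0]["confidence"]>.4: r.append(ray(c,s[0]["uv"],o))
    if len(r)>1: print(n,*[np.round(x,4) for x in tri(r)])
E
python3 - <<'E'
import cv2,numpy as np
a=[cv2.imread(f"pics/{c}0.png") for c in ["side","top"]]
E
```

```text
pics
{'clock': np.float64(0.0), 'joint_pos': array([ 1.228,  0.241,  0.004,  1.335, -0.   ,  1.571]), 'joint_vel': array([-0.003,  0.   , -0.002,  0.003, -0.002,  0.   ]), 'tau': array([ 1.0000e-03, -3.7232e+01,  2.5241e+01,  1.7000e-02,  0.0000e+00,
       -0.0000e+00]), 'eef_pos': array([0.168, 0.47 , 0.219]), 'tool_rot': array([ 0.171,  0.985, -0.001, -0.   ]), 'ft_force': array([ 0.818, -1.057,  0.292]), 'ft_torque': array([-0.03 ,  0.037,  0.003]), 'grasp_force': np.float64(0.0), 'grip_width': np.float64(0.086)}
turnbutton_grip side [291.4 268.6] 0.77
turnbutton_grip top [331.3 227. ] 0.57
turnbutton_grip [ 0.4769 -0.1054  0.0547] [0.007 0.007]
head_grip side [331.7 204.8] 0.72
head_grip top [338.4 177.6] 0.73
head_grip [ 0.5908 -0.1103  0.1734] [0.0033 0.0033]
button_face top [166.2 210. ] 0.66
stand side [328.4 257. ] 0.82
stand top [336.7 185.6] 0.82
stand [ 0.5916 -0.1209  0.0069] [0.0014 0.0014]
head side [333.4 220. ] 0.58
head top [340.4 179.2] 0.81
head [ 0.5924 -0.1192  0.1325] [0.002 0.002]
```

View pics/top0.png

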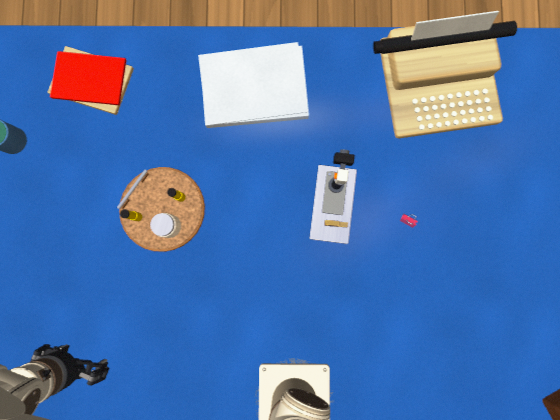

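View pics/side0.png

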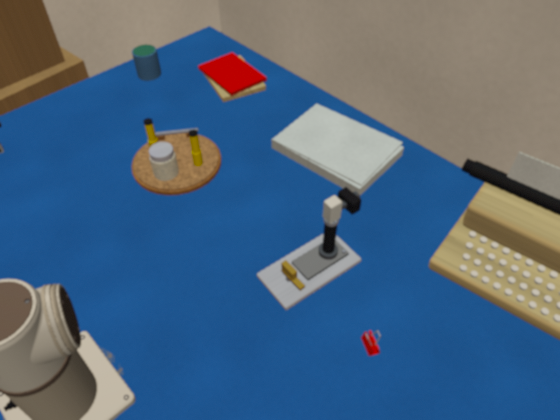

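The top view shows the stand around (335,205), with the mast at (340,178) and the turnbutton at (334,224) with its wing pointing right. The clip is at (409,220) and the turntable is at (162,208), well away to the left. Next I move above the stand for a close wrist view.

```bash
python3 -m inch '[60,-40,130,0,0,-0.12,100, 120,-310,130,0,0,-0.5,100, 120,-310,130,0,0,-0.5,100, 120,-310,130,0,0,-0.5,100, 120,-310,130,0,0,-0.5,100, 120,-310,130,0,0,-0.5,100, 120,-310,130,0,0,-0.5,100, 120,-310,130,0,0,-0.5,100]'; python3 -c "
from h import *
print(np.round(bot.camera_info('wrist')['hand_eye'],3), bot.get_obs()['joint_pos'])"
```

```text
clock: 1.57
eef_pos: [0.2761, 0.1936, 0.3398]
tool_rot: [0.409, 0.913, 0.0, 0.0]
ft_force: [1.0, -0.6, 0.6]
grip_width: 0.0853
grasp_force: 0.0
[[-0.    -0.948 -0.318  0.082]
 [ 1.    -0.     0.     0.   ]
 [-0.    -0.318  0.948 -0.154]
 [ 0.     0.     0.     1.   ]] [ 6.11567577e-01 -1.09536028e-01 -6.55542728e-02  1.61357340e+00
 -1.54936500e-04  1.45335066e+00]
```

```bash
python3 -m inch '[200,-300,-10,0,0,-0.55,100, 200,-300,-10,0,0,-0.55,100, 200,-300,-10,0,0,-0.55,100, 200,-300,-10,0,0,-0.55,100, 200,-300,-10,0,0,-0.55,100, 200,-300,-10,0,0,-0.55,100, 200,-300,-10,0,0,-0.55,100, 200,-300,-10,0,0,-0.55,100]'; python3 -m inch '[0,0,0,0,0,0,100,0,0,0,0,0,0,100,0,0,0,0,0,0,100]'; cat > look.py <<'E'
from h import *
import sys
o=bot.get_obs(); cv2.imwrite(f"pics/{sys.argv[1]}.png",bot.camera("wrist")); print(np.round(o["eef_pos"],4),np.round(o["tool_rot"],4))
Z=dict(turnbutton_grip=.048,head_grip=.168,button_face=.168,stand=0,head=.14,turnbutton=.048)
for n in Z:
    s=bot.spot_point("wrist",n)
    for q in s[:2]: print(n,np.round(q["uv"],1),round(q["confidence"],2),np.round(atz("wrist",q["uv"],Z[n],o),4))
E
python3 look.py w1
```

```text
clock: 2.23
eef_pos: [0.4617, -0.0841, 0.3299]
tool_rot: [0.642, 0.767, 0.0, 0.0]
ft_force: [1.1, 1.4, -0.3]
grip_width: 0.0853
grasp_force: 0.0
clock: 2.48
eef_pos: [0.4607, -0.0819, 0.3295]
tool_rot: [0.642, 0.767, -0.0, -0.001]
ft_force: [-0.5, 0.4, 0.4]
grip_width: 0.0851
grasp_force: 0.0
[ 0.4607 -0.0819  0.3295] [ 6.418e-01  7.669e-01 -2.000e-04 -6.000e-04]
head_grip [419.2 241.3] 0.87 [ 0.5922 -0.1136  0.168 ]
button_face [427.7 225.8] 0.56 [ 0.5953 -0.0978  0.168 ]
stand [372.5 194.2] 0.86 [ 0.589  -0.1186  0.    ]
head [409.8 231. ] 0.61 [ 0.593  -0.1146  0.14  ]Traceback (most recent call last):
  File "look.py", line 6, in <module>
    s=bot.spot_point("wrist",n)
ValueError: it knows: button_face, clip, head, head_grip, highlighter, jar, stand, turnbutton_grip, turntable
```

View pics/w1.png

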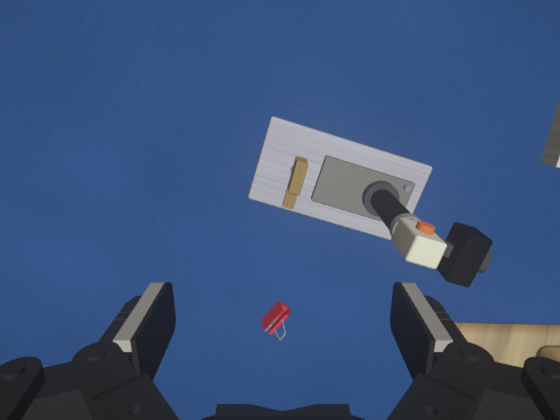

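The plate's corners are at about (273,117), (431,166) and (248,197). The brass tab runs from (300,158) to (294,193) with the wing tip at (289,207), and the head is at (420,240). I'll compute the yaw and the tab angle from these.

```bash
sed -i 's/,turnbutton=.048//' look.py; python3 - <<'E'
from h import *
o=bot.get_obs()
im=bot.camera("wrist")
P=lambda u,v,z: atz("wrist",(u,v),z,o)
a,b,d=P(273,117,.012),P(431,166,.012),P(248,197,.012)
e=b-a; f=a-d
print(a,b,d,"len",np.linalg.norm(e),np.linalg.norm(f),"yaw",np.degrees(np.arctan2(e[1],e[0])),np.degrees(np.arctan2(-f[0],f[1])))
h=cv2.cvtColor(im,cv2.COLOR_BGR2HSV)
m=((h[...,0]>10)&(h[...,0]<30)&(h[...,1]>110)&(h[...,2]>60)).astype(np.uint8)
m[:,:250]=0;m[:,330:]=0;m[:140]=0;m[230:]=0
n,l,s,c=cv2.connectedComponentsWithStats(m);k=1+s[1:,4].argmax();print(s[k],c[k])
pts=np.argwhere(l==k)[:,::-1].astype(np.float32);r=cv2.minAreaRect(pts);print(cv2.boxPoints(r))
cv2.imwrite("pics/w1c.png",cv2.resize(im[130:230,230:370],None,fx=5,fy=5,interpolation=cv2.INTER_CUBIC))
E
```

```text
[ 0.44260387 -0.04155973  0.012     ] [ 0.65030759 -0.0654427   0.012     ] [ 0.42794946 -0.14751151  0.012     ] len 0.209072317656503 0.10696041882927103 yaw -6.559390919360375 -7.874736555537035
[291 181   1   1   1] [291. 181.]
[[291. 181.]
 [291. 181.]
 [291. 181.]
 [291. 181.]]
```

View pics/w1c.png

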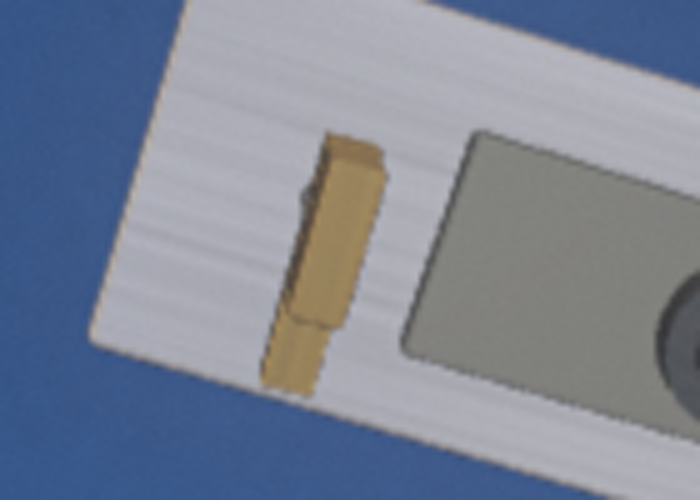

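```bash
python3 - <<'E'
from h import *
o=bot.get_obs()
P=lambda u,v,z: atz("wrist",(230+u/5,130+v/5),z,o)
a,b=P(357,166,.0565),P(316,323,.0565); t=P(288,390,.0325)
c=(a+b)/2; d=b-a
print("centre",c,"len",np.linalg.norm(d),"dir",np.degrees(np.arctan2(d[1],d[0])),"tip",t,np.linalg.norm((t-c)[:2]),np.degrees(np.arctan2(t[1]-c[1],t[0]-c[0])))
m=np.array([.5925,-.1140]); print("pivot->mast",np.linalg.norm(m-c[:2]),np.degrees(np.arctan2(*(m-c[:2])[::-1])))
# foot plate left edge: corners
f1,f2=P(478,130,.022),P(403,350,.022); g=f1-f2; print("foot edge",np.linalg.norm(g),np.degrees(np.arctan2(-g[0],g[1])),f1,f2,np.degrees(np.arctan2(-(a-b)[0],(a-b)[1])))
E
```

```text
centre [ 0.48272886 -0.10210567  0.0565    ] len 0.038547741239689 dir -93.3013685511685 tip [ 0.4799647  -0.14662469  0.0325    ] 0.04460474910785234 -93.55290457450555
pivot->mast 0.11041366968516453 -6.184199262951413
foot edge 0.059193699387125515 -6.527121667871409 [ 0.51444824 -0.075371    0.022     ] [ 0.50771949 -0.13418102  0.022     ] -3.301368551168497
```

```bash
python3 -m inch '[22,-20,-60,0,0,-0.236,100, 22,-20,-180,0,0,-0.236,50, 22,-20,-180,0,0,-0.236,50, 22,-20,-180,0,0,-0.236,50, 22,-20,-180,0,0,-0.236,50, 22,-20,-180,0,0,-0.236,50, 22,-20,-180,0,0,-0.236,50, 22,-20,-180,0,0,-0.236,50]'; python3 look.py w2
```

```text
clock: 3.5
eef_pos: [0.4843, -0.1019, 0.1517]
tool_rot: [0.727, 0.687, 0.001, 0.001]
ft_force: [0.9, -0.2, 0.8]
grip_width: 0.0432
grasp_force: 0.0
[ 0.4843 -0.1019  0.1517] [0.7271 0.6865 0.0009 0.0013]
turnbutton_grip [279.2 201.1] 0.8 [ 0.4827 -0.1002  0.048 ]
head_grip [535.5 305.6] 0.86 [ 0.5905 -0.1153  0.168 ]
button_face [553.9 265.5] 0.66 [ 0.595  -0.0967  0.168 ]
stand [408.6 195.7] 0.74 [ 0.5908 -0.1167  0.    ]
head [501.  273.1] 0.85 [ 0.5914 -0.115   0.14  ]
head [281.6 200.3] 0.67 [ 0.486  -0.0713  0.14  ]
```

View pics/w2.png

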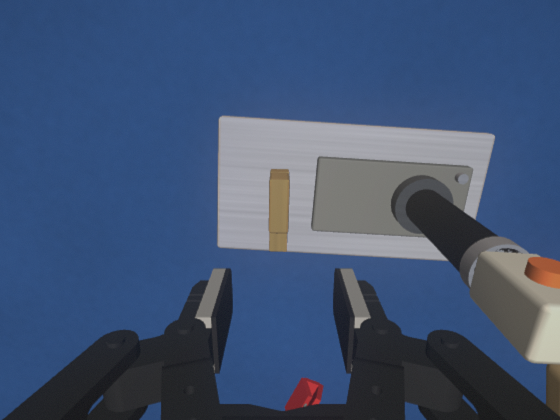

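The tab stands vertical in the image at column 279, midway between the fingers (about 281), so it is aligned. I'll descend and close on it.

```bash
python3 -m inch '[-1,0,-40,0,0,0,50, -1,0,-70,0,0,0,50, -1,0,-92,0,0,0,50, -1,0,-92,0,0,0,50, -1,0,-92,0,0,0,0, -1,0,-92,0,0,0,0, -1,0,-92,0,0,0,0, -1,0,-92,0,0,0,0]'
```

```text
clock: 4.47
eef_pos: [0.4836, -0.1023, 0.0596]
tool_rot: [0.727, 0.686, 0.001, 0.002]
ft_force: [0.3, -0.3, 0.7]
grip_width: 0.0001
grasp_force: 0.0
```

```bash
python3 look.py w3
```

```text
[ 0.4836 -0.1023  0.0596] [0.7273 0.6863 0.0011 0.0015]
turnbutton_grip [280.  258.4] 0.8 [ 0.4828 -0.1009  0.048 ]
stand [455.2 235.5] 0.81 [ 0.5891 -0.1153  0.    ]
```

View pics/w3.png

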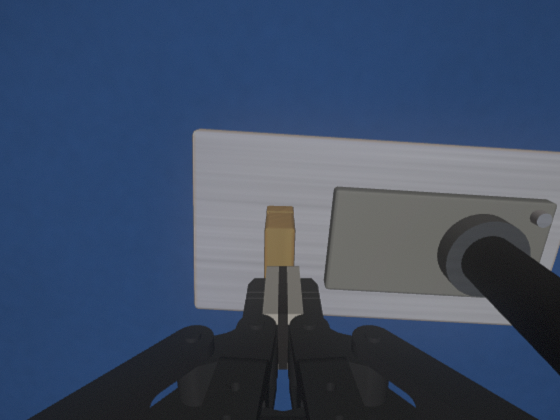

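```bash
python3 - <<'E'
from h import *
o=bot.get_obs(); i=bot.camera_info("wrist"); K=np.array(i["intrinsics"]); H=np.linalg.inv(np.array(i["hand_eye"]))
W=np.eye(4); W[:3,:3]=R.from_quat(o["tool_rot"]).as_matrix(); W[:3,3]=o["eef_pos"]
def pr(p): q=K@(H@np.r_[p,1])[:3]; return np.round(q[:2]/q[2],1)
for z in (-.02,0,.003,.012,.022): print("tool z",z,pr([0,0,z]),pr([.011,0,z]))
for z in (.0325,.0565):
  for y in (-.08,-.10,-.12,-.145): print(z,y,pr((np.linalg.inv(W)@[.4827,y,z,1])[:3]))
print(o["grip_width"],o["grasp_force"],i["intrinsics"])
E
```

```text
tool z -0.02 [281.9 295.7] [281.9 271.3]
tool z 0 [281.9 272.2] [281.9 250.1]
tool z 0.003 [282.  269.1] [281.9 247.3]
tool z 0.012 [282.  260.5] [282.  239.5]
tool z 0.022 [282.  251.7] [282.  231.7]
0.0325 -0.08 [280.4 208.7]
0.0325 -0.1 [282.8 245.3]
0.0325 -0.12 [284.9 279.6]
0.0325 -0.145 [287.4 319.5]
0.0565 -0.08 [280.2 225.9]
0.0565 -0.1 [282.8 266.7]
0.0565 -0.12 [285.3 304.6]
0.0565 -0.145 [288.1 348.3]
9.117410601063696e-05 0.0 [[378.25062303   0.         282.41495802]
 [  0.         378.25062303 209.33594963]
 [  0.           0.           1.        ]]
```

The fingers are shut and cover the tab from row 267 down, so they look to be above it. I'll check the height in the side view.

```bash
python3 - <<'E'
from h import *
im=bot.camera("side"); cv2.imwrite("pics/s3.png",cv2.resize(im[170:310,230:390],None,fx=4,fy=4,interpolation=cv2.INTER_CUBIC))
i=bot.camera_info("side"); o=bot.get_obs()
K=np.array(i["intrinsics"]);T=np.array(i["camera_from_world"])
def pr(p): q=K@(T@np.r_[p,1])[:3]; return np.round((q[:2]/q[2]-[230,170])*4)
for z in (.0325,.0376,.0565,.0596,.08,.1): print(z,pr([*o["eef_pos"][:2],z]))
E
```

```text
0.0325 [235. 411.]
0.0376 [235. 406.]
0.0565 [235. 385.]
0.0596 [235. 382.]
0.08 [235. 359.]
0.1 [236. 336.]
```

View pics/s3.png

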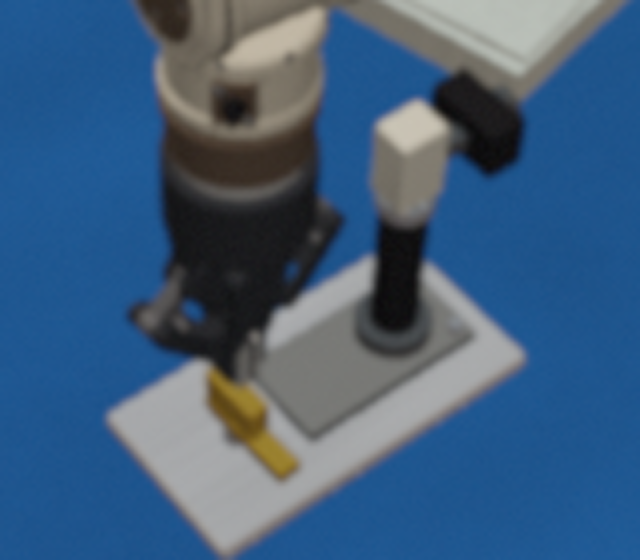

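The fingertips sit at about (238,378) in the crop, right at the tab's top and level with the reported TCP, not 22 mm ahead of it. I'll probe gently downward to find the actual tip offset.

```bash
for d in 1 2 3 4; do python3 -m inch '[0,0,-1.5,0,0,0,0, 0,0,-1.5,0,0,0,0]' | grep -E "pos|ft|width"; done
```

```text
eef_pos: [0.4818, -0.1018, 0.056]
ft_force: [0.7, 0.5, 0.1]
grip_width: -0.0001
eef_pos: [0.4817, -0.1018, 0.0544]
ft_force: [-0.1, 0.3, -1.1]
grip_width: 0.0001
eef_pos: [0.4818, -0.1019, 0.053]
ft_force: [-0.0, -1.2, -0.2]
grip_width: 0.0001
eef_pos: [0.4818, -0.1019, 0.0515]
ft_force: [-0.5, 0.2, -0.3]
grip_width: -0.0002
```

```bash
for d in 1 2 3 4; do python3 -m inch '[0,0,-2,0,0,0,0, 0,0,-2,0,0,0,0]' | grep -E "pos|ft"; done
```

```text
eef_pos: [0.4818, -0.1019, 0.0495]
ft_force: [0.7, 1.0, 1.2]
eef_pos: [0.4818, -0.1018, 0.0475]
ft_force: [0.2, -0.3, -0.2]
eef_pos: [0.4818, -0.1019, 0.0455]
ft_force: [-0.7, 0.1, 1.2]
eef_pos: [0.4822, -0.1019, 0.045]
ft_force: [-2.7, 0.1, 9.2]
```

Contact came at a TCP height of 0.045, so the tips are actually about 11 mm behind the reported TCP. I'll correct for that: back up, open, go lower and grip.

```bash
python3 -m inch '[0,0,12,0,0,0,0, 0,0,12,0,0,0,50, 0,0,12,0,0,0,50, 0,0,12,0,0,0,50, 0,0,12,0,0,0,50, 0,0,-5,0,0,0,50, 0,0,-12,0,0,0,50, 0,0,-16,0,0,0,50]'; python3 -m inch '[0,0,0,0,0,0,50,0,0,0,0,0,0,0,0,0,0,0,0,0,0,0,0,0,0,0,0,0,0,0,0,0,0,0,0]'
```

```text
clock: 6.82
eef_pos: [0.4805, -0.1016, 0.0261]
tool_rot: [0.727, 0.686, -0.001, -0.001]
ft_force: [0.2, 0.7, 0.8]
grip_width: 0.0429
grasp_force: 0.0
clock: 7.23
eef_pos: [0.482, -0.102, 0.0284]
tool_rot: [0.727, 0.686, -0.0, 0.0]
ft_force: [-2.4, 0.3, 1.8]
grip_width: 0.0125
grasp_force: 59.3
```

```bash
python3 -m inch '[0,0,0,0,0,0.1,0, 0,0,0,0,0,0.22,0, 0,0,0,0,0,0.34,0, 0,0,0,0,0,0.46,0, 0,0,0,0,0,0.58,0, 0,0,0,0,0,0.7,0, 0,0,0,0,0,0.8,0, 0,0,0,0,0,0.8,0]'
```

```text
clock: 7.9
eef_pos: [0.482, -0.102, 0.0284]
tool_rot: [0.402, 0.916, -0.0, 0.0]
ft_force: [-2.7, -0.3, 4.0]
grip_width: 0.0123
grasp_force: 59.4
```

```bash
python3 -m inch '[0,0,0,0,0,0.12,0, 0,0,0,0,0,0.24,0, 0,0,0,0,0,0.36,0, 0,0,0,0,0,0.48,0, 0,0,0,0,0,0.6,0, 0,0,0,0,0,0.68,0, 0,0,0,0,0,0.73,0, 0,0,0,0,0,0.73,0]'; python3 -c "
from h import *
o=bot.get_obs();q=o['tool_rot'];print(np.degrees(2*np.arctan2(q[1],q[0]))-90,o['ft_torque'],o['joint_pos'])"
```

```text
clock: 8.57
eef_pos: [0.482, -0.1019, 0.0284]
tool_rot: [0.051, 0.999, 0.0, 0.0]
ft_force: [-2.1, 0.8, 4.7]
grip_width: 0.0124
grasp_force: 59.8
84.18534515455687 [ 0.13153049  0.5699195  -0.32550207] [-2.08464435e-01  3.98985913e-01 -3.15647455e-01  8.55709004e-01
  1.15385164e-04 -1.06979537e-01]
```

```bash
python3 -m inch '[0,0,0,0,0,0,50, 0,0,0,0,0,0,50, 0,0,0,0,0,0,50, 0,0,30,0,0,0,70, 0,0,230,0,0,0,70, 0,0,230,0,0,0,70, 0,0,230,0,0,0,70, 0,0,230,0,0,0,70]'; python3 -m inch '[0,0,65,0,0,0,70, 55,-6,65,0,0,0,70,109,-12,65,0,0,0,70,109,-12,65,0,0,0,70,109,-12,65,0,0,0,70,109,-12,65,0,0,0,70]'; sed -i 's/"wrist",q\["uv"\],Z\[n\],o/"wrist",q["uv"],Z[n],o/' look.py;  python3 look.py w4
```

```text
clock: 9.23
eef_pos: [0.4817, -0.1018, 0.2263]
tool_rot: [0.05, 0.999, 0.0, 0.0]
ft_force: [1.0, -0.2, -0.7]
grip_width: 0.0594
grasp_force: 0.0
clock: 9.73
eef_pos: [0.592, -0.1139, 0.2872]
tool_rot: [0.05, 0.999, 0.0, -0.001]
ft_force: [-0.2, -0.2, -0.5]
grip_width: 0.0598
grasp_force: 0.0
[ 0.592  -0.1139  0.2872] [ 4.950e-02  9.988e-01  2.000e-04 -1.400e-03]
turnbutton_grip [281.8  50.8] 0.81 [ 0.4814 -0.1033  0.048 ]
head_grip [279.2 194.9] 0.94 [ 0.5901 -0.116   0.168 ]
button_face [310.2 198.1] 0.49 [ 0.5949 -0.0929  0.168 ]
stand [278.7 158.5] 0.79 [ 0.5941 -0.1183  0.    ]
head [279.5 184.4] 0.66 [ 0.5892 -0.1158  0.14  ]
```

View pics/w4.png

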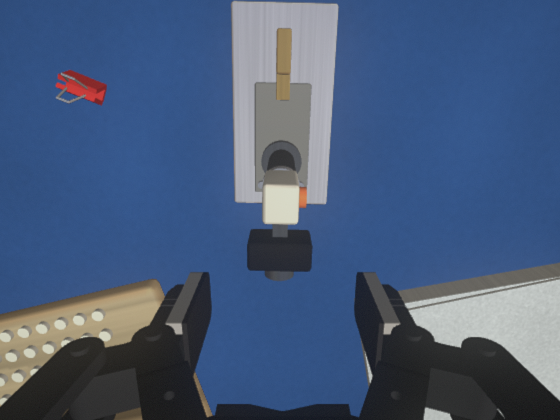

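The brass wing lies over the tongue at (284,70). The head is centred between the fingers at (280,197), with the orange button at (302,197). Next is the descent over the head.

```bash
python3 -m inch '[-1,-1,-40,0,0,0,70, -1,-1,-80,0,0,0,70, -1,-1,-110,0,0,0,70,-1,-1,-125,0,0,0,70, -1,-1,-125,0,0,0,70]';  python3 -m inch '[0,0,-8,0,0,0,70, 0,0,-18,0,0,0,70,0,0,-18,0,0,0,70]'
```

```text
clock: 10.45
eef_pos: [0.5862, -0.1143, 0.1603]
tool_rot: [0.049, 0.999, 0.001, -0.004]
ft_force: [-1.8, -0.3, -0.4]
grip_width: 0.0597
grasp_force: 0.0
clock: 10.7
eef_pos: [0.5899, -0.1149, 0.1462]
tool_rot: [0.049, 0.999, -0.0, 0.0]
ft_force: [-0.6, -0.6, -0.3]
grip_width: 0.0598
grasp_force: 0.0
```

Clear, so I'll close. This should squeeze the button to a width of about 27 mm.

```bash
python3 -m inch '[0,0,-2,0,0,0,0, 0,0,-2,0,0,0,0,0,0,-2,0,0,0,0,0,0,-2,0,0,0,0,0,0,-2,0,0,0,0,0,0,-2,0,0,0,0]'
```

```text
clock: 11.2
eef_pos: [0.5906, -0.115, 0.1457]
tool_rot: [0.05, 0.999, 0.0, 0.001]
ft_force: [-1.4, 0.2, 5.5]
grip_width: 0.0254
grasp_force: 60.1
```

Width matches a fully pressed button (the tab also read 1.5 mm small). Lifting.

```bash
python3 -m inch '[0,0,4,0,0,0,0, 0,0,12,0,0,0,0,0,0,20,0,0,0,0,0,0,28,0,0,0,0,0,0,28,0,0,0,0]'; python3 -m inch '[0,0,10,0,0,0,0, 0,0,20,0,0,0,0,0,0,30,0,0,0,0,0,0,40,0,0,0,0,0,0,50,0,0,0,0,0,0,60,0,0,0,0,0,0,68,0,0,0,0,0,0,72,0,0,0,0]'
```

```text
clock: 11.62
eef_pos: [0.5903, -0.1149, 0.1739]
tool_rot: [0.049, 0.999, -0.0, 0.0]
ft_force: [1.9, -0.8, -6.0]
grip_width: 0.0254
grasp_force: 59.4
clock: 12.28
eef_pos: [0.59, -0.1149, 0.2459]
tool_rot: [0.049, 0.999, -0.0, 0.0]
ft_force: [3.5, -0.8, -8.0]
grip_width: 0.025
grasp_force: 59.4
```

```bash
for d in 1 2 3 4; do python3 -m inch '[0,0,3,0,0,0,0, 0,0,3,0,0,0,0]'| grep -E "eef|ft_f|width"; done
```

```text
eef_pos: [0.59, -0.1149, 0.248]
ft_force: [3.2, -1.7, -8.2]
grip_width: 0.0257
eef_pos: [0.5899, -0.1149, 0.2505]
ft_force: [4.1, 0.3, -7.4]
grip_width: 0.0255
eef_pos: [0.59, -0.1149, 0.2536]
ft_force: [4.2, -0.4, -8.3]
grip_width: 0.0252
eef_pos: [0.5899, -0.1149, 0.2566]
ft_force: [3.6, -0.4, -8.6]
grip_width: 0.0255
```

```bash
for d in 1 2 3 4; do python3 -m inch '[0,0,1,0,0,0,0, 0,0,1,0,0,0,0]'| grep -E "eef|ft_f"; done
```

```text
eef_pos: [0.5898, -0.1148, 0.2567]
ft_force: [3.9, -1.4, -11.1]
eef_pos: [0.5896, -0.1148, 0.257]
ft_force: [5.3, -0.9, -16.4]
eef_pos: [0.5894, -0.1148, 0.2573]
ft_force: [5.7, -0.7, -20.9]
eef_pos: [0.5891, -0.1148, 0.2575]
ft_force: [5.3, -0.8, -24.0]
```

The force rises steeply, so that is the second stop. I'll back off a little, settle and check.

```bash
python3 -m inch '[0,0,-1,0,0,0,0, 0,0,-1,0,0,0,0, 0,0,-1,0,0,0,0, 0,0,-1,0,0,0,0]'; python3 - <<'E'
from h import *
im=bot.camera("side"); cv2.imwrite("pics/s5.png",cv2.resize(im[150:310,230:400],None,fx=3.5,fy=3.5,interpolation=cv2.INTER_CUBIC))
r=[]
for c in ("side","top"):
  s=bot.spot_point(c,"head_grip"); print(c,s[:1]); 
  if s: print(c, ray(c,s[0]["uv"])[0]); r.append(ray(c,s[0]["uv"]))
if len(r)>1: print(tri(r))
E
```

```text
clock: 13.95
eef_pos: [0.5892, -0.1148, 0.2575]
tool_rot: [0.05, 0.999, 0.0, -0.002]
ft_force: [4.4, -1.5, -25.2]
grip_width: 0.0259
grasp_force: 60.7
side [{'uv': [335.5, 167.1], 'confidence': 0.73}]
side [ 0.05149171 -0.54209472  0.91427975]
top [{'uv': [338.4, 177.6], 'confidence': 0.73}]
top [0.40366569 0.01547925 1.2789065 ]
(array([ 0.58101112, -0.10540776,  0.27875911]), [np.float64(0.013508167892167092), np.float64(0.01350816789216699)])
```

View pics/s5.png

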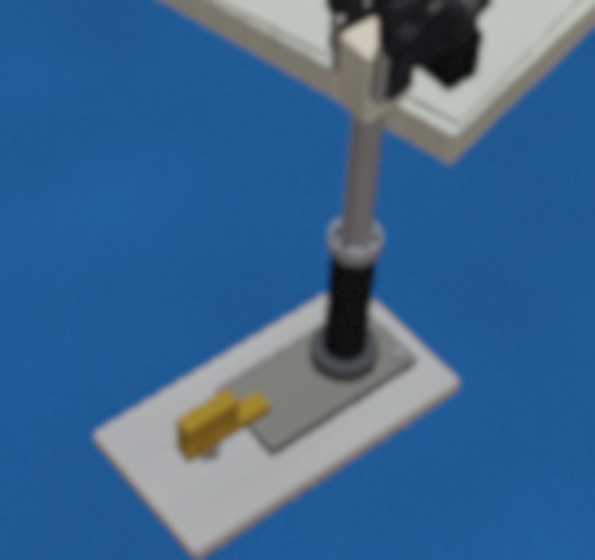

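The mast tube is fully out, from (355,240) to (365,110). The wing is across the tongue at (255,405) and the foot is flat on the plate. The TCP rose 111 mm and pulls firmly against the stop, so I'm handing in.

```bash
python3 -c "
from h import *
print(bot.job_done()); o=bot.get_obs(); print(o['eef_pos'],o['ft_force'],o['grasp_force'])"
```

```text
the job is handed in; nothing more can be done
None
the job is handed in; nothing more can be done
```

I handed the job in with the turnbutton lying across the tongue, the orange button squeezed in, and the mast held at its second stop (TCP up about 111 mm) in a 60 N grip; the foot looked seated in the last picture, and no verdict came back.

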